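# Turn the backward fish round in the laying-out rail

### The job

Three clay fish lie nose to tail in the slots of the wooden laying-out rail, but one of them swims against the other two. Lift that one out of its slot, turn it end for end so that its head points the same way as the others', lay it back flat in the same slot and let go of it; leave the other two fish in their slots.

Things in the scene. Friction and masses are not known exactly. Their poses are not given: they have to be found in the camera images.
- rail_head_end (a point): middle of the end of the fixed wooden rail that heads should point to, at bed height (26 mm above the table); y axis along the rail, out at this end; z up. Rail 368 x 90 mm, three slots 88 long, 52 wide, 8 mm deep (rim 34 mm above the table), centres at y = -72, -184, -296 mm from here. A slot's sides are open but for ears 12 mm long at its corners; its bed is a batten 24 mm wide.
- fish_1: grey clay fish plaque, 75 mm long, 40 wide at the middle, 9 thick, 25 to 45 g, flat in any one of the slots. Origin: centre of its underside; y axis along the fish to its HEAD (the forked tail is at -y), z up. It overhangs the bed by 8 mm each side, with 16 mm free below, over the foot board: grip across its width at mid-length from above.
- fish_2: grey clay fish plaque, 75 mm long, 40 wide at the middle, 9 thick, 25 to 45 g, flat in any one of the slots. Origin: centre of its underside; y axis along the fish to its HEAD (the forked tail is at -y), z up. It overhangs the bed by 8 mm each side, with 16 mm free below, over the foot board: grip across its width at mid-length from above.
- fish_3: grey clay fish plaque, 75 mm long, 40 wide at the middle, 9 thick, 25 to 45 g, flat in any one of the slots. Origin: centre of its underside; y axis along the fish to its HEAD (the forked tail is at -y), z up. It overhangs the bed by 8 mm each side, with 16 mm free below, over the foot board: grip across its width at mid-length from above.

How it is judged:
On the way:
1. the backward fish is lifted clear of its slot (z of fish_2 in the frame of rail_head_end above 0.012 m), for 0.1 s.
At the end, for the whole second after the job is handed in: All three fish lie flat (tilt under 7 degrees) on the beds of the slots they started in (within 20 mm of their starting places and 4 mm of bed height), lengthwise along the rail within 15 degrees, all heads towards the same end; the turned fish is at rest (distance of each of fish_2, fish_1, fish_3 from where it was at the start of the episode below 0.02 m and z of fish_2 in the frame of rail_head_end between -0.004 and 0.004 m and angle between each of fish_2, fish_1, fish_3's own z axis and vertical below 0.12 rad and angle between the y axis of each of fish_2, fish_1, fish_3 and the y axis of rail_head_end, either way round below 0.26 rad and y of rail_head_end in the frame of fish_2 above 0.03 m and z of fish_1 in the frame of rail_head_end between -0.004 and 0.004 m and y of rail_head_end in the frame of fish_1 above 0.03 m and z of fish_3 in the frame of rail_head_end between -0.004 and 0.004 m and y of rail_head_end in the frame of fish_3 above 0.03 m and linear speed of fish_2 below 0.02 m/s); the robot touches nothing.
It fails at once if one of the two rightly laid fish is taken out or pushed away (distance of any of fish_1, fish_3 from where it was at the start of the episode above 0.025 m).
It also fails if it takes over 38 s, if anything falls off the work surface, if the arm or the gripper's body presses on something with over 40 N, if the wrist force passes 120 N, or if a joint passes its speed limit or range.

### The arm

A 6-joint arm with a two-finger parallel gripper is mounted at the origin on a cart in front of the work surface, level with it; the furniture and walls round the work are solid. World frame = base frame: x ahead of the robot, y to its left, z up, the work surface at z = 0. Lengths are in m, angles in rad, forces in N, time in s.
With the tool pointing down it reaches from about 0.275 to 0.75 m from the base axis. Payload 10.2 kg.
Tool frame: the origin (TCP) lies on the centre line of the jaws, within the pads' length; the fingertips stand 8 mm ahead of it and the grasp point (between the pads) lies 11 mm behind it; z points along the fingers, y is the direction in which the jaws open and shut (so a half turn about z gives the same grasp; the last joint's range is limited). The gripper opens to 85 mm and grips with 20 to 120 N. Pads are 22 mm wide; open, the fingers measure 114 mm over their backs; the gripper's body (76 mm by 85 mm) begins 54 mm behind the grasp point. The pads swing forward as they close: fully open they stand 13 mm farther back than shut.
Start: joints at [1.089, 0.313, 1.498, -0, 1.331, -0.223], TCP at [0.134, 0.508, 0.239] pointing down, gripper open.
Joint ranges: [-2.94, 2.94], [-0.97, 2.17], [0.19, 2.56], [-1.23, 4.37], [0.02, 3.11], [-2.88, 2.88]. Speed limits (rad/s): [2.39, 2.39, 3.01, 3.14, 3.14, 3.14].

### API

Orientations are given as [roll, pitch, yaw] about the fixed x, y, z axes, in that order (R = Rz(yaw) Ry(pitch) Rx(roll)).
In Python, from cell import r gives the robot as it stands.
- The arm moves only by the shell command python3 -m inch 'ROWS' [FORCE]. ROWS is JSON, a list of rows, each an object with "slide": the shift along the tool's x, y, z in cm, a list of three; "turn": the turn about the tool's z in rad; "gripper": the closure in counts, from 0 (fully open) to 255 (shut). A call has 1 to 12 rows; each row shifts and turns the pose as measured when the row begins, along the tool's axes as they then stand; what a row does not reach is not made up. A row lasts 1/8 s, in which the tool goes at most 62.5 mm and 10.7 degrees, less where a joint would pass 70% of its speed; a pose out of reach is approached as far as the arm can. A call with a gripper value outside its range is refused whole. The fingers move at their own pace and stop on an object; FORCE is the grip in N (left out, the last holds). Time passes only in rows, so rows that do not move let the fingers close. It gives the time, the measured TCP pose, the force and the opening at its end, in the units of the state.
- r.read_state(): the state, without advancing time (a new reading comes with each control period).
- r.capture(name): name is "scene" or "top" or "wrist"; returns the picture (400x640x3 uint8, red, green, blue); there is no depth.
- r.camera_params(name): a dict with "K" (3x3 intrinsics, pixels), "extrinsics" (4x4, takes a point from camera to world coordinates); the wrist camera has in their place "hand_eye" (4x4, takes a point from camera to tool coordinates, whose origin is the TCP and whose axes are the flange's). Camera axes: x right, y down, z forward; pixel columns grow to the right and rows downward; lengths in m; the calibration is good to about 2 mm. A picture is of the moment at which its call begins: read the wrist's pose just before it. camera_params takes no time and is no camera call.
- r.finish_job(): hands the job in, once; it reports no verdict.
Trained networks look in the newest picture that a camera, given by its name, has taken for a name from the list of things; names that differ only in an ending like _2 or _b are one class to them, and where a whole thing is asked for, a point or a joint stands for the part that bears it (a point fixed in the world has none). Each returns a list of dicts, best first, with "score" (0 to 1); they miss things now and then, are a little off and sometimes report something else, mostly with a low value. They report only what shows in the picture. A call takes as long as a camera call.
- r.boxes_of(camera, label): "uv" ([column, row] in pixels, amid what is visible of it).
- r.pinpoint(camera, label): "uv" ([column, row] in pixels: a listed point, or the origin of a listed thing).
The state is a dict: "time": time; "q": joint angles; "joint_velocities": joint speeds; "joint_efforts": joint torques, N m; "tool_pos": TCP position; "ee_rot": TCP orientation; "wrist_force": force on the tool from outside, world axes, zero at the start; "ft_torque": the same for the moment, N m; "gripper_width": opening from 0.0 (shut) to 1.0 (fully open).
Only numpy, scipy, OpenCV 4.12 (cv2) and the standard library are available. Lean on these libraries where they do the work, as an engineer would, in place of code of your own. Each camera call takes 0.05 s, during which the arm holds its last target.

## Working session

There is one attempt and no reset: what is moved stays moved. The work goes in short steps, Python scripts to look and compute and a shell command to move; the robot and the scene stay as the last step left them, time stands still between calls to the robot, and variables do not carry over. Pictures are saved under pics/ and viewed, and the job is handed in when it is done.

```bash
mkdir -p pics; ls
cat > h.py <<'E'
from cell import r
import numpy as np, cv2
def ray(cam,uv,z):
    p=r.camera_params(cam);K=np.array(p["K"])
    if "extrinsics" in p: T=np.array(p["extrinsics"])
    else:
        from scipy.spatial.transform import Rotation as R
        s=r.read_state();W=np.eye(4);W[:3,:3]=R.from_euler("xyz",s["ee_rot"]).as_matrix();W[:3,3]=s["tool_pos"]
        T=W@np.array(p["hand_eye"])
    d=T[:3,:3]@np.linalg.inv(K)@np.array([uv[0],uv[1],1.]);o=T[:3,3]
    return o+d*(z-o[2])/d[2]
E
python3 - <<'E'
from h import *
print(r.read_state())
for c in("top","scene"):
    im=r.capture(c);cv2.imwrite(f"pics/{c}0.png",im[:,:,::-1])
    for f in r.pinpoint(c,"fish_1"): print(c,"fish",f,ray(c,f["uv"],.035))
    for f in r.pinpoint(c,"rail_head_end"): print(c,"rail",f,ray(c,f["uv"],.026))
E
```

```text
pics
{'time': 0.0, 'q': array([ 1.08861277e+00,  3.13464168e-01,  1.49843903e+00, -1.91818409e-06,
        1.33102808e+00, -2.23387572e-01]), 'joint_velocities': array([ 0.00036506,  0.00018283,  0.00076003, -0.00105679,  0.00117377,
        0.00132906]), 'joint_efforts': array([ 7.12545698e-04, -4.12268579e+01, -2.59742385e+01, -1.27720778e-04,
        4.14270413e-03, -1.78933544e-05]), 'tool_pos': array([0.13424147, 0.50728458, 0.2387271 ]), 'ee_rot': array([-3.14028688e+00, -2.94735350e-04,  2.88279694e+00]), 'wrist_force': array([0.94126756, 0.41524268, 0.46157031]), 'ft_torque': array([0.04627867, 0.043331  , 0.02253964]), 'gripper_width': 1.0021439725160497}
top fish {'uv': [350.3, 199.2], 'score': 0.84} [ 0.54931605 -0.06505879  0.035     ]
top fish {'uv': [300.8, 240.5], 'score': 0.73} [0.48149792 0.02044019 0.035     ]
top fish {'uv': [400.5, 158.7], 'score': 0.66} [ 0.61606115 -0.15210647  0.035     ]
top rail {'uv': [268.5, 270.9], 'score': 0.65} [0.43096075 0.07699344 0.026     ]
scene fish {'uv': [327.1, 236.9], 'score': 0.58} [0.47235014 0.02380795 0.035     ]
scene fish {'uv': [355.1, 156.0], 'score': 0.54} [ 0.61076026 -0.15391968  0.035     ]
scene rail {'uv': [316.6, 269.2], 'score': 0.65} [0.431966   0.07626168 0.026     ]
```

Run:
```python
import cv2
a=cv2.imread("pics/top0.png");a=cv2.resize(a[120:310,230:450],None,fx=3,fy=3,interpolation=cv2.INTER_CUBIC);cv2.imwrite("pics/top0c.png",a)
```

```text
(no output)
```

View pics/top0c.png

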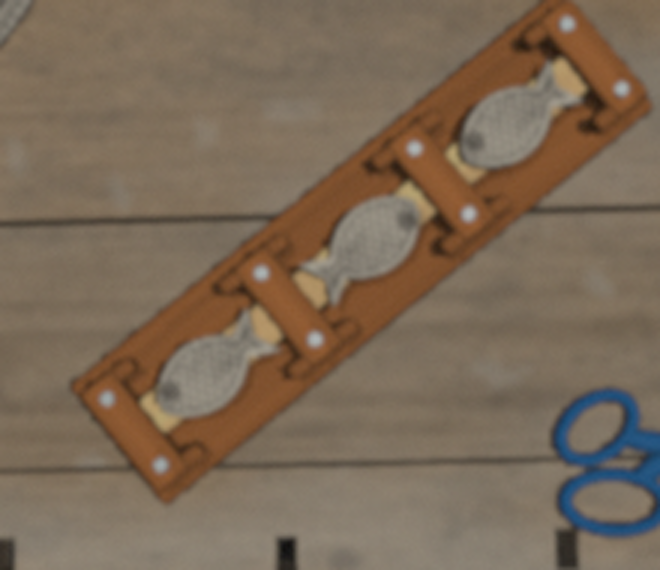

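View pics/scene0.png

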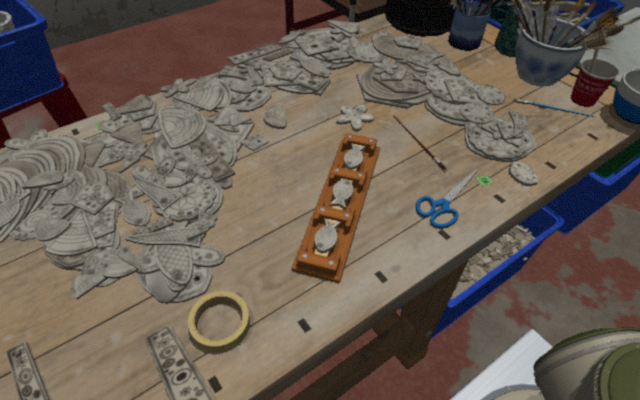

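The middle fish is reversed: its eye is at crop (405,220), while the other two have theirs at the lower-left ends. The rail's head end is at lower left. I'll turn to the rail first, then travel along it.

```bash
python3 -m inch '[{"slide":[0,0,0],"turn":0.16,"gripper":0},{"slide":[0,0,0],"turn":0.16,"gripper":0},{"slide":[0,0,0],"turn":0.16,"gripper":0},{"slide":[0,0,0],"turn":0.16,"gripper":0}]' 40
python3 -m inch '[{"slide":[-6,-0.3,0],"turn":0,"gripper":0},{"slide":[-6,-0.3,0],"turn":0,"gripper":0},{"slide":[-6,-0.3,0],"turn":0,"gripper":0},{"slide":[-6,-0.3,0],"turn":0,"gripper":0},{"slide":[-6,-0.3,0],"turn":0,"gripper":0},{"slide":[-6,-0.3,0],"turn":0,"gripper":0},{"slide":[-6,-0.3,0],"turn":0,"gripper":0},{"slide":[-6,-0.3,0],"turn":0,"gripper":0},{"slide":[-6,-0.3,0],"turn":0,"gripper":0},{"slide":[-6,-0.3,0],"turn":0,"gripper":0}]'
```

```text
time: 0.8
tool_pos: [0.1343, 0.5073, 0.2388]
ee_rot: [-3.141, 0.0, 2.223]
wrist_force: [0.5, -0.3, -0.4]
gripper_width: 0.998
time: 2.05
tool_pos: [0.4823, -0.0015, 0.24]
ee_rot: [3.138, 0.002, 2.226]
wrist_force: [0.7, 0.6, 0.7]
gripper_width: 0.997
```

```bash
python3 -m inch '[{"slide":[-5,0,0],"turn":0,"gripper":0},{"slide":[-3,0,0],"turn":0,"gripper":0},{"slide":[0,0,0],"turn":0,"gripper":0}]'
cat > look.py <<'E'
from h import *
import sys
s=r.read_state();print(s["tool_pos"],s["ee_rot"])
im=r.capture("wrist");cv2.imwrite(f"pics/{sys.argv[1]}.png",im[:,:,::-1])
yaw=s["ee_rot"][2];c,sn=np.cos(yaw),np.sin(yaw)
for l,z in(("fish_2",.026),("rail_head_end",.026)):
    for f in r.pinpoint("wrist",l):
        p=ray("wrist",f["uv"],z);d=p-s["tool_pos"]
        print(l,f,p,"tool dx,dy cm",100*(c*d[0]+sn*d[1]),100*(sn*d[0]-c*d[1]))
E
python3 look.py w1
```

```text
time: 2.42
tool_pos: [0.5334, -0.0708, 0.2392]
ee_rot: [3.138, 0.002, 2.221]
wrist_force: [-1.3, 1.4, -0.2]
gripper_width: 0.997
[ 0.53335629 -0.07078228  0.23915357] [3.13849533e+00 1.61706300e-03 2.22135545e+00]
fish_2 {'uv': [326.0, 80.2], 'score': 0.8} [0.47302368 0.02322121 0.026     ] tool dx,dy cm 11.13421585503457 0.892207595867809
fish_2 {'uv': [327.1, 253.3], 'score': 0.77} [ 0.61144216 -0.15263639  0.026     ] tool dx,dy cm -11.242628484669417 1.2563046681754932
fish_2 {'uv': [326.5, 175.2], 'score': 0.64} [ 0.54276762 -0.06560136  0.026     ] tool dx,dy cm -0.1577107169174195 1.0626757196501917
rail_head_end {'uv': [332.0, 9.9], 'score': 0.6} [0.4342705 0.0840244 0.026    ] tool dx,dy cm 18.31961554396081 1.4908739086011562
```

View pics/w1.png

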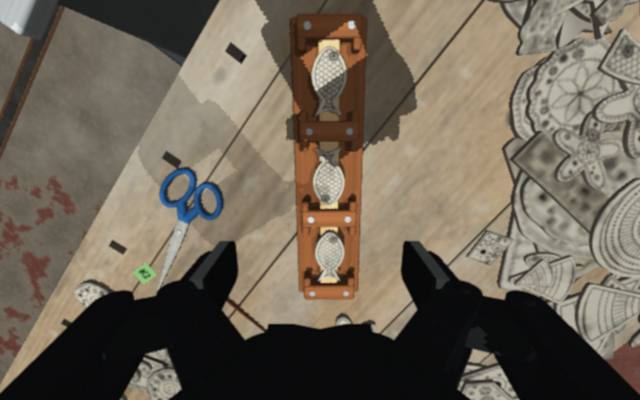

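Wrist view confirms it: the middle fish (327,180) has its eye at the bottom (327,199), while the fish at (328,80) and (328,250) have theirs at the top.

```bash
python3 -m inch '[{"slide":[-0.2,1.1,4],"turn":-0.017,"gripper":0},{"slide":[0,0,4],"turn":0,"gripper":0},{"slide":[0,0,3],"turn":0,"gripper":40},{"slide":[0,0,0],"turn":0,"gripper":40}]'
python3 look.py w2
```

```text
time: 3.08
tool_pos: [0.5421, -0.0592, 0.1293]
ee_rot: [3.136, 0.005, 2.247]
wrist_force: [0.3, -0.4, 0.6]
gripper_width: 0.843
[ 0.54208073 -0.05915947  0.12934376] [3.13602977 0.00453006 2.24663236]
fish_2 {'uv': [314.6, 307.1], 'score': 0.87} [ 0.61523807 -0.15512655  0.026     ] tool dx,dy cm -12.063556738234452 -0.29559905439241335
fish_2 {'uv': [315.7, 204.9], 'score': 0.83} [ 0.54722305 -0.06792614  0.026     ] tool dx,dy cm -1.0056398051716715 -0.14720348256369994
fish_2 {'uv': [318.4, 71.5], 'score': 0.77} [0.4791611  0.02096886 0.026     ] tool dx,dy cm 10.187422169920858 0.10353562631667326
```

View pics/w2.png

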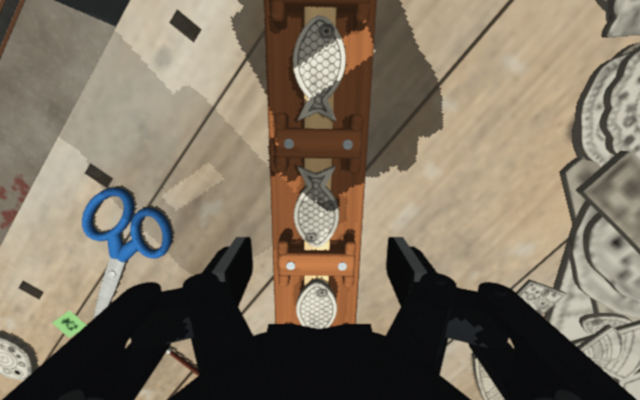

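```bash
python3 -m inch '[{"slide":[-1,-0.15,0],"turn":0.018,"gripper":40},{"slide":[0,0,4],"turn":0,"gripper":40},{"slide":[0,0,2.5],"turn":0,"gripper":40},{"slide":[0,0,0],"turn":0,"gripper":40}]'
python3 look.py w3
```

```text
time: 3.72
tool_pos: [0.5536, -0.0718, 0.0709]
ee_rot: [3.127, 0.018, 2.225]
wrist_force: [0.3, 0.4, 0.1]
gripper_width: 0.848
[ 0.55360631 -0.07184162  0.07091305] [3.12715531 0.01820301 2.22457015]
fish_2 {'uv': [311.4, 206.7], 'score': 0.76} [ 0.5449778  -0.06704847  0.026     ] tool dx,dy cm 0.9052517137390794 -0.39341381537180603
fish_2 {'uv': [310.6, 22.0], 'score': 0.74} [0.47760325 0.02144899 0.026     ] tool dx,dy cm 12.027758129618585 -0.3592721040049395
fish_2 {'uv': [314.1, 336.4], 'score': 0.56} [ 0.61363783 -0.15438807  0.026     ] tool dx,dy cm -10.203525102427081 -0.2550946210460883
```

View pics/w3.png

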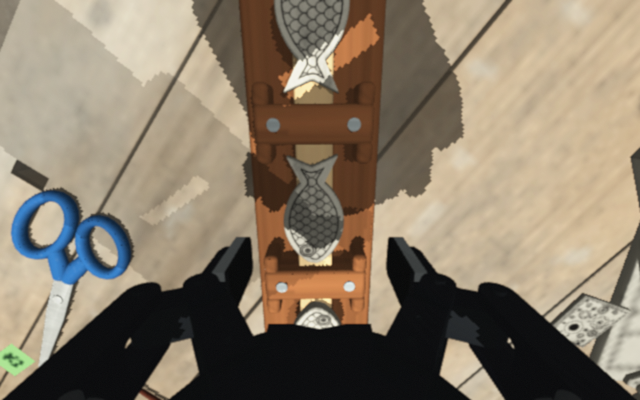

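```bash
python3 -m inch '[{"slide":[0.85,-0.3,0],"turn":0,"gripper":40},{"slide":[0,0,0],"turn":0,"gripper":40},{"slide":[0,0,1],"turn":0,"gripper":40},{"slide":[0,0,1],"turn":0,"gripper":40},{"slide":[0,0,0],"turn":0,"gripper":40}]'
```

```text
time: 4.5
tool_pos: [0.5477, -0.0669, 0.0532]
ee_rot: [3.123, 0.024, 2.225]
wrist_force: [0.1, -0.2, 0.3]
gripper_width: 0.843
```

```bash
python3 -m inch '[{"slide":[0.15,0,1],"turn":0,"gripper":40},{"slide":[0.15,0,1],"turn":0,"gripper":40},{"slide":[0.1,0,0.9],"turn":0,"gripper":40},{"slide":[0,0,0],"turn":0,"gripper":40}]'
```

```text
time: 5.0
tool_pos: [0.5458, -0.0637, 0.0214]
ee_rot: [3.124, 0.023, 2.225]
wrist_force: [-0.1, -0.7, -0.7]
gripper_width: 0.843
```

```bash
python3 -m inch '[{"slide":[-0.25,-0.1,0],"turn":0,"gripper":40},{"slide":[0,0,0],"turn":0,"gripper":40}]'
python3 look.py w4
```

```text
time: 5.25
tool_pos: [0.5469, -0.0666, 0.0219]
ee_rot: [3.124, 0.024, 2.225]
wrist_force: [1.3, 0.2, -0.4]
gripper_width: 0.848
[ 0.54686836 -0.0666174   0.02188173] [3.12354987 0.02366027 2.22505784]
fish_2 {'uv': [317.9, 254.9], 'score': 0.83} [ 0.5455645  -0.06598184  0.026     ] tool dx,dy cm 0.1297812623617127 -0.0647828501813365
fish_2 {'uv': [314.7, 9.2], 'score': 0.62} [0.47700784 0.02133497 0.026     ] tool dx,dy cm 11.230524774510872 -0.19086781134613762
```

View pics/w4.png

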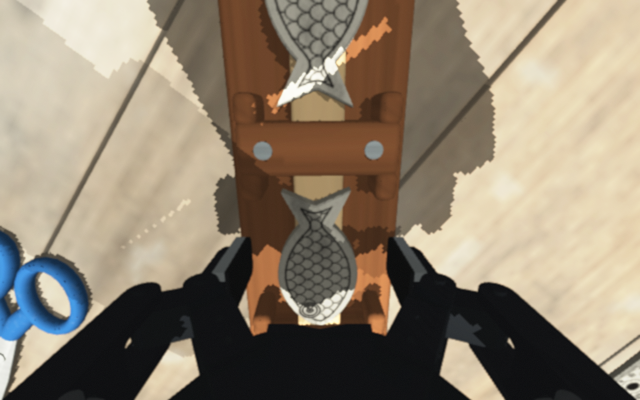

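The jaws straddle the middle fish (317,255), which sits centred between the pads within about 1 mm. Closing.

```bash
python3 -m inch '[{"slide":[0,0,0],"turn":0,"gripper":160},{"slide":[0,0,0],"turn":0,"gripper":160},{"slide":[0,0,0],"turn":0,"gripper":160},{"slide":[0,0,0],"turn":0,"gripper":160},{"slide":[0,0,0],"turn":0,"gripper":160},{"slide":[0,0,0],"turn":0,"gripper":160}]' 40
```

```text
time: 6.15
tool_pos: [0.5469, -0.0664, 0.0223]
ee_rot: [3.123, 0.024, 2.225]
wrist_force: [0.2, 0.5, 1.3]
gripper_width: 0.448
```

```bash
python3 -m inch '[{"slide":[0,0,-1],"turn":0,"gripper":160},{"slide":[0,0,-1],"turn":0,"gripper":160},{"slide":[0,0,-1.5],"turn":0,"gripper":160},{"slide":[0,0,-1.5],"turn":0,"gripper":160},{"slide":[0,0,-1.5],"turn":0,"gripper":160},{"slide":[0,0,0],"turn":0,"gripper":160}]' 40
python3 look.py w5
```

```text
time: 6.9
tool_pos: [0.5454, -0.066, 0.0932]
ee_rot: [3.122, 0.026, 2.225]
wrist_force: [-0.0, -0.2, 0.5]
gripper_width: 0.448
[ 0.54541955 -0.06602778  0.09318775] [3.12185318 0.02620471 2.22529917]
fish_2 {'uv': [315.2, 251.3], 'score': 0.73} [ 0.56484452 -0.09502149  0.026     ] tool dx,dy cm -3.4827423475355253 -0.2239536393017303
fish_2 {'uv': [317.4, 322.4], 'score': 0.71} [ 0.60877906 -0.14947486  0.026     ] tool dx,dy cm -10.477384304927485 -0.05333439104323601
fish_2 {'uv': [313.5, 48.5], 'score': 0.57} [0.47544667 0.02045826 0.026     ] tool dx,dy cm 11.121078567052711 -0.2863370463325903
```

View pics/w5.png

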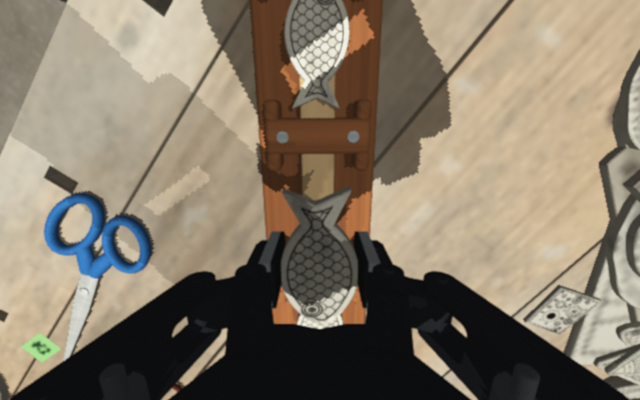

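The fish is held and clear of the slot (tail at 317,200; head at 312,310). Turning half a turn.

```bash
python3 -m inch '[{"slide":[0,0,0],"turn":0.17,"gripper":160},{"slide":[0,0,0],"turn":0.17,"gripper":160},{"slide":[0,0,0],"turn":0.17,"gripper":160},{"slide":[0,0,0],"turn":0.17,"gripper":160},{"slide":[0,0,0],"turn":0.17,"gripper":160},{"slide":[0,0,0],"turn":0.17,"gripper":160},{"slide":[0,0,0],"turn":0.17,"gripper":160},{"slide":[0,0,0],"turn":0.17,"gripper":160},{"slide":[0,0,0],"turn":0.17,"gripper":160},{"slide":[0,0,0],"turn":0.17,"gripper":160}]'
python3 -m inch '[{"slide":[0,0,0],"turn":0.17,"gripper":160},{"slide":[0,0,0],"turn":0.17,"gripper":160},{"slide":[0,0,0],"turn":0.17,"gripper":160},{"slide":[0,0,0],"turn":0.17,"gripper":160},{"slide":[0,0,0],"turn":0.17,"gripper":160},{"slide":[0,0,0],"turn":0.17,"gripper":160},{"slide":[0,0,0],"turn":0.17,"gripper":160},{"slide":[0,0,0],"turn":0.1,"gripper":160},{"slide":[0,0,0],"turn":0,"gripper":160}]'
```

```text
time: 8.3
tool_pos: [0.541, -0.0647, 0.0836]
ee_rot: [3.133, -0.012, 0.469]
wrist_force: [-0.6, 0.4, 0.2]
gripper_width: 0.448
time: 9.43
tool_pos: [0.5378, -0.0638, 0.0768]
ee_rot: [-3.139, 0.0, -0.865]
wrist_force: [0.5, -0.1, 0.2]
gripper_width: 0.449
```

```bash
python3 -m inch '[{"slide":[0.6,-0.4,0],"turn":0.055,"gripper":160},{"slide":[0,0,0],"turn":0,"gripper":160}]'
python3 look.py w6
```

```text
time: 9.68
tool_pos: [0.5444, -0.0656, 0.0759]
ee_rot: [-3.14, 0.002, -0.916]
wrist_force: [0.2, -0.3, -0.5]
gripper_width: 0.448
[ 0.54435696 -0.0656298   0.07590944] [-3.14019970e+00  1.69285824e-03 -9.16434605e-01]
fish_2 {'uv': [316.3, 252.2], 'score': 0.91} [ 0.52905756 -0.04263279  0.026     ] tool dx,dy cm -2.755868457648549 -0.18580901764447838
fish_2 {'uv': [312.5, 36.7], 'score': 0.75} [ 0.61677468 -0.15381408  0.026     ] tool dx,dy cm 11.404589838703766 -0.3785253429087823
```

View pics/w6.png

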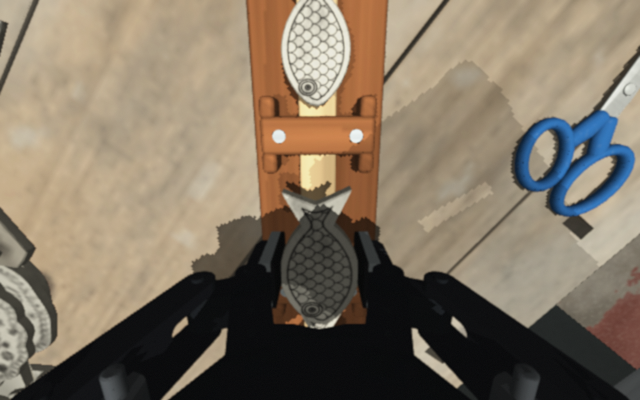

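```bash
python3 -m inch '[{"slide":[0.1,0,1],"turn":0,"gripper":160},{"slide":[0,0,1],"turn":0,"gripper":160},{"slide":[0,0,0.8],"turn":0,"gripper":160},{"slide":[0,0,0],"turn":0,"gripper":160}]'
```

```text
time: 10.32
tool_pos: [0.5439, -0.066, 0.0453]
ee_rot: [-3.141, 0.003, -0.915]
wrist_force: [0.3, 0.3, 0.4]
gripper_width: 0.449
```

```bash
python3 look.py w7
```

```text
[ 0.54389447 -0.06603008  0.04532196] [-3.14121346  0.00322113 -0.91499184]
fish_2 {'uv': [319.0, 253.0], 'score': 0.95} [ 0.53700783 -0.05658862  0.026     ] tool dx,dy cm -1.168235549972387 -0.0299314114863709
fish_2 {'uv': [308.3, 20.5], 'score': 0.64} [ 0.61826818 -0.1535064   0.026     ] tool dx,dy cm 11.468288830465658 -0.560265760478279
rail_head_end {'uv': [315.2, 251.4], 'score': 0.47} [ 0.53961481 -0.05596266  0.026     ] tool dx,dy cm -1.0588737540154298 -0.27472066055616245
```

View pics/w7.png

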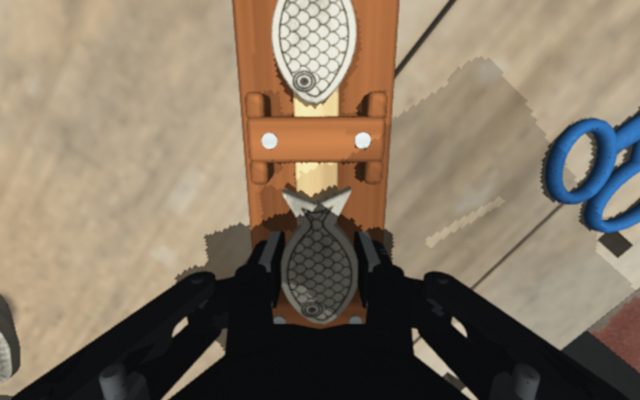

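```bash
python3 -m inch '[{"slide":[0.15,-0.15,0.6],"turn":0,"gripper":160},{"slide":[0,0,0.7],"turn":0,"gripper":160},{"slide":[0.05,0,0.5],"turn":0,"gripper":160},{"slide":[0,0,0],"turn":0,"gripper":160}]'
```

```text
time: 10.98
tool_pos: [0.5472, -0.0669, 0.0273]
ee_rot: [-3.14, 0.001, -0.915]
wrist_force: [0.7, 0.3, -0.3]
gripper_width: 0.448
```

```bash
python3 -m inch '[{"slide":[-0.1,0.05,0.3],"turn":0,"gripper":160},{"slide":[0,0,0.15],"turn":0,"gripper":160},{"slide":[0,0,0],"turn":0,"gripper":160}]'; python3 look.py w8
```

```text
time: 11.35
tool_pos: [0.5462, -0.0664, 0.0229]
ee_rot: [-3.14, 0.001, -0.915]
wrist_force: [0.0, -0.5, 0.7]
gripper_width: 0.446
[ 0.54623866 -0.06638825  0.02286585] [-3.13963106e+00  8.62573599e-04 -9.14920079e-01]
fish_2 {'uv': [316.3, 251.9], 'score': 0.87} [ 0.54792684 -0.0663106   0.026     ] tool dx,dy cm 0.09680040367664967 -0.1385259253455673
fish_2 {'uv': [312.3, 12.8], 'score': 0.71} [ 0.61585811 -0.1522945   0.026     ] tool dx,dy cm 11.053958243601942 -0.2784111049690653
```

View pics/w8.png

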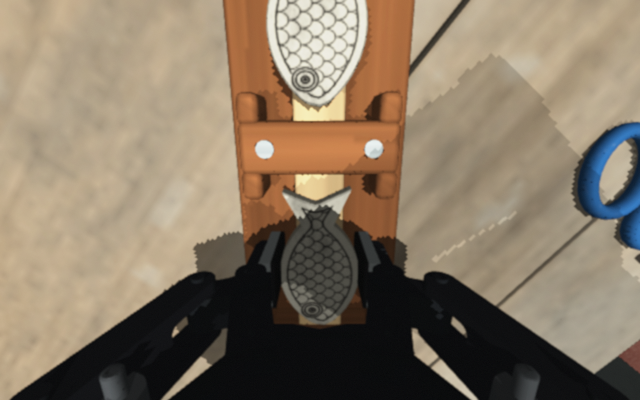

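The fish is between the ears in its own slot (tail at 318,200, crossbar at row 150), centred on the batten and about at bed height. Releasing.

```bash
python3 -m inch '[{"slide":[0,0,0],"turn":0,"gripper":120},{"slide":[0,0,0],"turn":0,"gripper":80},{"slide":[0,0,0],"turn":0,"gripper":40},{"slide":[0,0,0],"turn":0,"gripper":40},{"slide":[0,0,-0.8],"turn":0,"gripper":40},{"slide":[0,0,-1.5],"turn":0,"gripper":40},{"slide":[0,0,-3],"turn":0,"gripper":40},{"slide":[0,0,-4],"turn":0,"gripper":40},{"slide":[0,0,-4],"turn":0,"gripper":40},{"slide":[0,0,-4],"turn":0,"gripper":40},{"slide":[0,0,0],"turn":0,"gripper":40}]'
python3 look.py w9
python3 - <<'E'
from h import *
im=r.capture("top");cv2.imwrite("pics/top9.png",cv2.resize(im[120:310,230:450,::-1],None,fx=3,fy=3))
E
```

```text
time: 12.88
tool_pos: [0.5462, -0.0668, 0.2081]
ee_rot: [-3.136, -0.004, -0.915]
wrist_force: [0.6, 0.9, -1.0]
gripper_width: 0.841
[ 0.54618522 -0.06675952  0.20806015] [-3.13622949 -0.0043571  -0.91494023]
fish_2 {'uv': [316.4, 76.4], 'score': 0.95} [ 0.61360487 -0.15036524  0.026     ] tool dx,dy cm 10.737478268879885 -0.2445893148764762
fish_2 {'uv': [318.2, 173.9], 'score': 0.75} [ 0.54890133 -0.06929449  0.026     ] tool dx,dy cm 0.3665421825641301 -0.060667042935102625
fish_2 {'uv': [322.1, 262.9], 'score': 0.61} [0.47522656 0.01844832 0.026     ] tool dx,dy cm -11.08027187196328 0.427361633067197
rail_head_end {'uv': [320.5, 312.2], 'score': 0.65} [0.43144689 0.07784006 0.026     ] tool dx,dy cm -18.45707334377684 0.2750809776955271
```

View pics/w9.png

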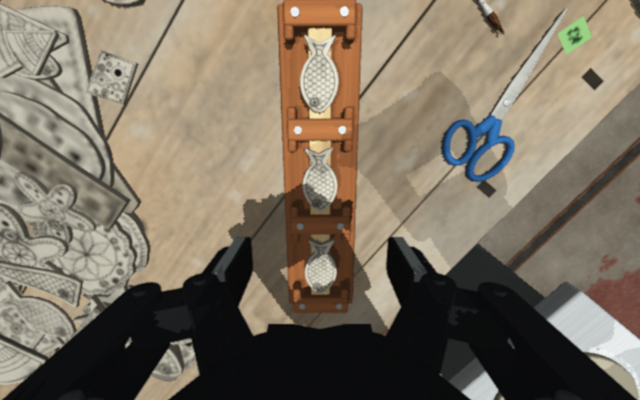

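All three tails now point up in this view, with heads at the lower ends (318,105), (320,205) and (321,290). The middle fish lies straight on its batten at (319,178), and the gripper is clear. Handing in.

Run:
```python
from h import *
print(r.finish_job())
```

```text
the job is handed in; nothing more can be done
None
```

I lifted the backward fish (the middle one) about 7 cm clear of its slot, turned it half a turn and laid it back in the same slot. I then opened the gripper, backed off to about 0.21 m height and handed the job in at about 13 s.

The last wrist picture showed all three heads pointing to the rail's head end. The middle fish looked flat and straight on its batten, about 2 mm from its original place on the top camera's measurement and 7 mm on the first wrist reading. The other two measured within about 5 mm of where they started, which is within the networks' scatter.

- **Drift:** the arm drifted by up to about 1 cm and tilted by up to 0.03 rad during some moves. I corrected the position as I went, and the tilt had gone before the fish was laid down.
- **False detection:** one rail-end detection (score 0.47) fell on the held fish and I ignored it.
- **Not checked:** I saved a last top picture but did not view it. I judged the final height and flatness from the picture and the release height, not by a direct measurement.

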